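Load the centrifuge in balanced pairs

ROBOT

A 6-joint arm with a two-finger parallel gripper is mounted at the origin on a cart in front of the work surface, level with it; the furniture and walls round the work are solid. World frame = base frame: x ahead of the robot, y to its left, z up, the work surface at z = 0. Lengths are in m, angles in rad, forces in N, time in s.
With the tool pointing down it reaches from about 0.225 to 0.875 m from the base axis. Payload 3.4 kg.
Tool frame: the origin (TCP) lies between the finger pads; the fingertips stand r.tip_extent ahead of it and the grasp point (between the pads) is the TCP (r.tip_extent is the distance from the TCP to the fingertips, in m); z points along the fingers, y is the line along which they close (so a half turn about z gives the same grasp; the last joint's range is limited). The gripper opens to 85 mm and grips with 20 to 120 N. Pads are 22 mm wide; open, the fingers measure 114 mm over their backs; the gripper's body (76 mm by 85 mm) begins 54 mm behind the grasp point. The pads swing forward as they close: fully open they stand 13 mm farther back than shut.
Start: joints at [-1.261, 0.276, 1.505, -0, 1.361, -0.121], TCP at [0.24, -0.522, 0.25] pointing down, gripper open.
Joint ranges: [-2.89, 2.89], [-0.75, 2.08], [0.22, 2.7], [-1.18, 4.32], [0.11, 2.71], [-2.7, 2.7]. Speed limits (rad/s): [2.57, 2.57, 3.14, 3.14, 3.14, 3.14].

INTERFACE

Orientations are given as a unit quaternion [x, y, z, w].
In Python, from cell import r, eyes, monitor gives the robot as it stands (r), with the cameras (eyes) and the readings (monitor).
- The arm moves only by the tool drive_effector, called by a JSON object that holds its "name" and its "arguments", one argument or row to a line. Schema: {"type":"object","properties":{"steps":{"type":"array","items":{"type":"array","items":{"type":"array","items":{"type":"number"},"minItems":5,"maxItems":5},"minItems":1,"maxItems":20},"minItems":1,"maxItems":1},"only":{"type":"string"},"quiet":{"type":"boolean"},"lines":{"type":"string"}},"required":["steps"],"additionalProperties":false}. steps is a list that holds a single list of rows (three levels of brackets), with 1 to 20 rows, each of 5 numbers: the opening from 0.0 (shut) to 1.0 (fully open), then dx, dy, dz in m, then a turn about the tool's z in rad; each row is the pose to reach, as a shift and turn from the pose commanded when the call began, along the tool's axes at that moment; what a row does not reach only later rows make up. A row lasts 1/12 s, in which the tool goes at most 0.0417 m and 0.125 rad, less where a joint would pass 70% of its speed; a pose out of reach is approached as far as the arm can. The fingers move at their own pace and stop on an object; the grip force is fixed at half the most. Time passes only in rows, so rows that do not move let the fingers close. The tool returns the time, the measured TCP pose, the force, the opening and the grip force at its end. only (a regular expression) keeps the lines of the reply that match it, lines (a string "A,B") keeps lines A to B, and quiet returns only ok. Input that does not fit is refused with a message, and nothing moves.
- monitor.get_obs(): the state, without advancing time (a new reading comes with each control period).
- eyes.get_image(name): name is "scene" or "top" or "wrist"; returns a dict with "image" (420x560x3 uint8, red, green, blue), "K" (3x3 intrinsics, pixels), "xyz" and "attitude" of the camera in the world; the wrist camera has in their place "T_tool_cam" (4x4, takes a point from camera to tool coordinates, whose origin is the TCP and whose axes are the flange's). Camera axes: x right, y up, looking along -z (the intrinsics and any distortion apply to the point x, -y, -z); pixel columns grow to the right and rows downward; lengths in m; the calibration is good to about 2 mm. A picture is of the moment at which its call begins: read the wrist's pose just before it. There is no depth.
- r.close_job(): hands the job in; it is judged then, once.
The state is a dict: "t": time; "joint_pos": joint angles; "qd": joint speeds; "tau": joint torques, N m; "tool_pos": TCP position; "tool_rot": TCP orientation; "contact_force": force on the tool from outside, world axes, zero at the start; "moment": the same for the moment, N m; "gripper_width": opening from 0.0 (shut) to 1.0 (fully open); "grip_force": force on a finger pad.
Only numpy, scipy, OpenCV 4.12 (cv2) and the standard library are available. Lean on these libraries where they do the work, as an engineer would, in place of code of your own. Each camera call takes 0.05 s, during which the arm holds its last target. There are 200 camera calls.

TASK

Load the bench centrifuge for a spin: stand the two blue-capped and the two red-capped tubes from the rack fully home in the four rotor buckets, each colour's pair opposite one another across the hub so that the rotor is balanced. Then lower the clear lid onto the bowl so that it sits level and fully home, covering the tubes. The orange-capped tubes belong to the next run: leave them standing where they are in the rack.

Things in the scene. Friction and masses are not known exactly. Their poses are not given: they have to be found in the camera images.
- tube_blue_a: blue-capped 15 ml plastic tube, 112 mm long; body 16 mm across with a conical tip, screw cap 20 mm across over the top 14 mm; about 20 g; stands in the rack, leaning up to 4 degrees. Origin: middle of the tip (underside); z runs up the tube. One of the matched blue pair
- tube_blue_b: the other blue-capped tube, the same in size and frame
- tube_red_a: tube of the same size and frame with a red cap; one of the matched red pair
- tube_red_b: the other red-capped tube, the same in size and frame
- tube_orange_a: tube of the same size and frame with an orange cap; stays in the rack
- tube_orange_b: the other orange-capped tube; stays in the rack
- rack: white tube rack, 129 (its x) x 78 (its y) x 55 mm high, fixed to the bench. Origin: centre of the underside. The six tubes stand in its 18 mm holes at x = -48, 0 or 48 mm and y = -24 or 24 mm, tips 3 mm above the bench, caps 101 to 115 mm above it
- rotor: rotor in the bowl, turns on its upright axis against slight friction. Origin: on the axis, level with the bucket mouths, 85 mm above the bench. Four aluminium buckets 50 mm from the axis, on the rotor's own +x, +y, -x, -y axes. Mouths 32 mm wide narrow within 16 mm to a 19 mm bore with a conical bottom. A tube that is home has its tip about 55 mm below the mouth, cap top 57 mm above it
- lid: clear domed lid on the bench, right side up, 160 g, grey flange 184 mm wide. Origin: centre of the underside. Black round knob in the middle, 32 mm across from 84 to 96 mm up, top at 98 mm. A tapering lip up to 153 mm wide reaches 8 mm below the flange into the bowl. Home: centred on the rotor's axis, flange on the rim, origin 87 mm above the bench; the dome clears seated tubes by 12 mm
- centrifuge: white bench centrifuge, housing 244 x 212 x 95 mm high, control panel in front (its -x), fixed to the bench. Origin: on the rotor's axis, at bench level. Its open round bowl is 164 mm wide inside; the lid rests on the bowl's rim, 95 mm above the bench

How it is judged:
By the outcome, as a careful person would: the job done as asked, in the order asked, and still so for the second after the job is handed in, with the robot touching nothing.
It also fails if it takes over 128 s, if anything falls off the work surface, if the arm or the gripper's body presses on something with over 40 N, if the wrist force passes 120 N, or if a joint passes its speed limit or range.

## Working session

There is one attempt and no reset: what is moved stays moved. The work goes in short steps, Python scripts to look and compute and a tool call to move; the robot and the scene stay as the last step left them, time stands still between calls to the robot, and variables do not carry over. Pictures are saved under pics/ and viewed, at most 14 in all, crops included, and the job is handed in when it is done.

```bash
ls; mkdir -p pics
```

Run:
```python
from cell import r, eyes, monitor
import cv2, numpy as np
o=monitor.get_obs(); print({k:np.round(v,3) for k,v in o.items()}, r.tip_extent)
for n in ("scene","top"):
    d=eyes.get_image(n); cv2.imwrite(f"pics/{n}0.png",d["image"][...,::-1]); print(n,d["K"],d["xyz"],d["attitude"],[k for k in d])
d=eyes.get_image("wrist");print(d["K"],d["T_tool_cam"],d.keys())
```

```text
cell.py
pics
{'t': np.float64(0.0), 'joint_pos': array([-1.261,  0.277,  1.506, -0.   ,  1.361, -0.121]), 'qd': array([-0.   ,  0.   ,  0.001, -0.   ,  0.002,  0.   ]), 'tau': array([ 2.0000e-03, -4.1677e+01, -2.4580e+01,  0.0000e+00,  1.1000e-02,
       -0.0000e+00]), 'tool_pos': array([ 0.24 , -0.522,  0.249]), 'tool_rot': array([ 0.977,  0.214, -0.   , -0.001]), 'contact_force': array([0.227, 0.683, 0.445]), 'moment': array([ 0.011, -0.041,  0.026]), 'grip_force': np.float64(0.0), 'gripper_width': np.float64(0.999)} 0.019
scene [[469.09735496   0.         269.52908611]
 [  0.         469.09735496 212.97932256]
 [  0.           0.           1.        ]] [-0.20399722 -0.71849025  0.52259481] [ 0.51304172 -0.20581107 -0.3266426   0.76663851] ['image', 'K', 'xyz', 'attitude']
top [[433.8815341    0.         278.70080792]
 [  0.         433.8815341  204.1730044 ]
 [  0.           0.           1.        ]] [ 0.30777159 -0.00205755  1.11343411] [ 0.05891764 -0.07261093 -0.69306367  0.71478606] ['image', 'K', 'xyz', 'attitude']
[[305.66172737   0.         278.95495849]
 [  0.         305.66172737 211.7870284 ]
 [  0.           0.           1.        ]] [[-1.77353441e-04  9.49873110e-01  3.12635639e-01  8.11605334e-02]
 [ 9.99999977e-01  1.30458773e-04  1.70915116e-04 -3.25213083e-04]
 [ 1.21561611e-04  3.12635662e-01 -9.49873112e-01 -1.24123160e-01]
 [ 0.00000000e+00  0.00000000e+00  0.00000000e+00  1.00000000e+00]] dict_keys(['image', 'K', 'T_tool_cam'])
```

View pics/top0.png

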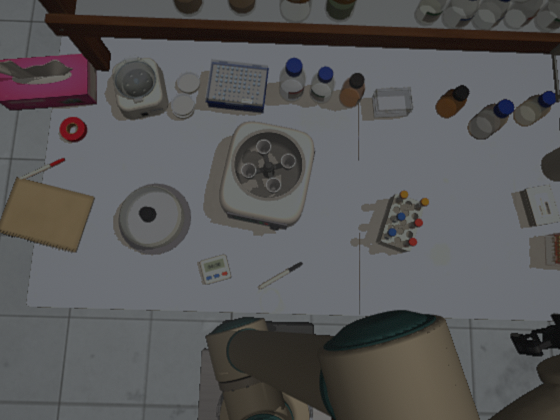

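View pics/scene0.png

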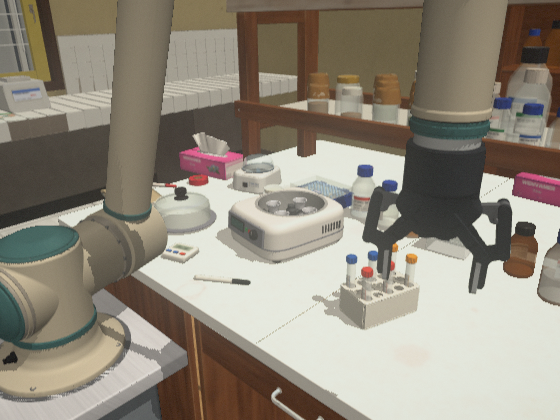

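The top view shows the rack at about (405,222) with blue caps at (400,217) and (392,232), red at (418,222) and (412,242), and orange at (404,195) and (424,202). The rotor hub is near (268,170) with buckets at (264,147), (289,160), (274,185) and (249,170). The lid knob is near (148,214).

Create h.py:
```python
from cell import r, eyes, monitor
import cv2, numpy as np
from scipy.spatial.transform import Rotation as R
def cam(n):
    o=monitor.get_obs(); d=eyes.get_image(n)
    if n=="wrist":
        T=np.eye(4);T[:3,:3]=R.from_quat(o["tool_rot"]).as_matrix();T[:3,3]=o["tool_pos"];T=T@d["T_tool_cam"]
    else:
        T=np.eye(4);T[:3,:3]=R.from_quat(d["attitude"]).as_matrix();T[:3,3]=d["xyz"]
    return d["image"],d["K"],T
def ray(K,T,u,v):
    p=np.array([(u-K[0,2])/K[0,0],-(v-K[1,2])/K[1,1],-1.]); return T[:3,3],T[:3,:3]@p
def onz(K,T,u,v,z):
    c,d=ray(K,T,u,v); return c+d*(z-c[2])/d[2]
def proj(K,T,p):
    q=T[:3,:3].T@(np.asarray(p,float)-T[:3,3]); return np.array([K[0,2]+K[0,0]*q[0]/-q[2],K[1,2]-K[1,1]*q[1]/-q[2]])
HUE={"red":[(0,6),(172,180)],"orange":[(10,24)],"blue":[(102,125)]}
def blobs(im,col,smin=120,vmin=60,amin=15):
    h=cv2.cvtColor(im,cv2.COLOR_RGB2HSV); m=np.zeros(im.shape[:2],np.uint8)
    for a,b in HUE[col]: m|=cv2.inRange(h,(a,smin,vmin),(b,255,255))
    n,l,s,c=cv2.connectedComponentsWithStats(m)
    return [(c[i].round(1),s[i,4],s[i,:4]) for i in range(1,n) if s[i,4]>=amin],m
def tool(p,o=None):
    "world shift target p - tcp in tool axes"
    o=o or monitor.get_obs(); return R.from_quat(o["tool_rot"]).inv().apply(np.asarray(p)-o["tool_pos"])
```

Run:
```python
from h import *
im,K,T=cam("top")
for c in HUE:
    for b in blobs(im,c)[0]:
        if 370<b[0][0]<440 and 180<b[0][1]<255: print(c,b,onz(K,T,*b[0],.112).round(4))
a=cv2.resize(im[110:240,220:330],None,fx=5,fy=5,interpolation=2);a=a[:600]
b=cv2.resize(im[175:265,370:440],None,fx=5,fy=5,interpolation=2)
cv2.imwrite("pics/rot.png",a[...,::-1]);
l=[(264,147),(289,160),(274,185),(249,170),(268,170)]
for p in l: print(p,onz(K,T,*p,.085).round(4))
print(onz(K,T,148,214,.098),onz(K,T,153,217,.008))
```

```text
red (array([418.2, 222. ]), np.int32(47), array([415, 219,   8,   7], dtype=int32)) [ 0.465  -0.3475  0.112 ]
red (array([412.4, 241.4]), np.int32(49), array([409, 238,   8,   8], dtype=int32)) [ 0.4189 -0.3325  0.112 ]
orange (array([403.6, 194. ]), np.int32(44), array([400, 191,   8,   7], dtype=int32)) [ 0.5312 -0.3146  0.112 ]
orange (array([424.5, 201.4]), np.int32(48), array([421, 198,   8,   8], dtype=int32)) [ 0.5149 -0.364   0.112 ]
blue (array([400.9, 216.2]), np.int32(42), array([398, 213,   7,   7], dtype=int32)) [ 0.4775 -0.3069  0.112 ]
blue (array([391.9, 231.8]), np.int32(42), array([389, 229,   7,   7], dtype=int32)) [ 0.4399 -0.2849  0.112 ]
(264, 147) [0.6445 0.0212 0.085 ]
(289, 160) [ 0.6133 -0.0414  0.085 ]
(274, 185) [ 0.549  -0.0065  0.085 ]
(249, 170) [0.5845 0.0558 0.085 ]
(268, 170) [0.5861 0.0094 0.085 ]
[0.46575835 0.2881316  0.098     ] [0.47240292 0.30047539 0.008     ]
```

View pics/rot.png

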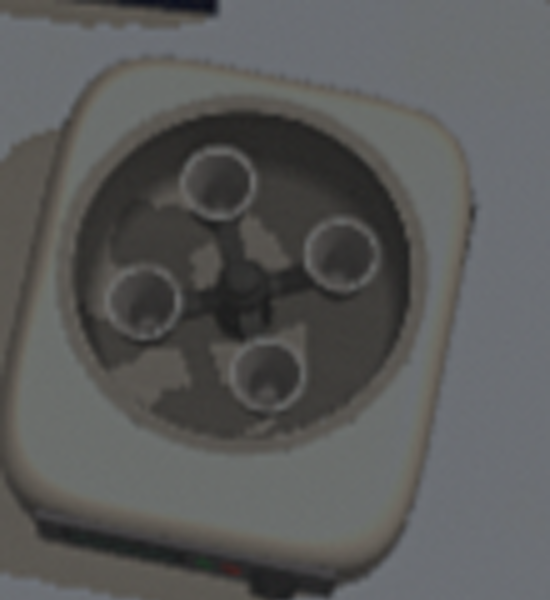

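Enlarged, the four bucket mouths sit at crop pixels (218,183), (341,255), (267,376) and (144,301), around a hub at about (243,280). The current finger direction is already diagonal to the rack, so I'll keep it and fly over the rack.

{"name": "drive_effector", "arguments": {
  "steps": [
    [[0.5,0.15,-0.04,0,0],[0.5,0.296,-0.081,0,0],[0.5,0.296,-0.081,0,0],[0.5,0.296,-0.081,0,0],[0.5,0.296,-0.081,0,0],[0.5,0.296,-0.081,0,0],[0.5,0.296,-0.081,0,0],[0.5,0.296,-0.081,0,0],[0.5,0.296,-0.081,0,0],[0.5,0.296,-0.081,0,0]]
  ]
}}

```text
t: 1.03
tool_pos: [0.4756, -0.3246, 0.25]
tool_rot: [0.977, 0.215, -0.001, -0.0]
contact_force: [-0.1, -0.2, -0.4]
gripper_width: 0.498
grip_force: 0.0
```

Run:
```python
from h import *
im,K,T=cam("wrist")
cv2.imwrite("pics/w1.png",im[...,::-1])
for c in HUE:
    for b in blobs(im,c,amin=60)[0]: print(c,b,onz(K,T,*b[0],.112).round(4))
imt,K,T=cam("top")
for p in [(263.2,146.2),(287.8,160.6),(273,184.8),(248.4,169.8)]: print(onz(K,T,*p,.085).round(4))
```

```text
red (array([295.6, 225.3]), np.int32(384), array([285, 214,  22,  23], dtype=int32)) [ 0.4652 -0.3458  0.112 ]
red (array([261.4, 259.5]), np.int32(355), array([252, 249,  20,  22], dtype=int32)) [ 0.4202 -0.3314  0.112 ]
orange (array([295.5, 144.2]), np.int32(409), array([285, 133,  22,  24], dtype=int32)) [ 0.5309 -0.314   0.112 ]
orange (array([337.3, 184.5]), np.int32(407), array([326, 174,  23,  23], dtype=int32)) [ 0.515  -0.3623  0.112 ]
orange (array([536.4, 348.2]), np.int32(840), array([512, 326,  48,  45], dtype=int32)) [ 0.447  -0.6376  0.112 ]
orange (array([166.2, 394.3]), np.int32(289), array([149, 378,  31,  30], dtype=int32)) [ 0.2212 -0.3021  0.112 ]
blue (array([261.2, 196. ]), np.int32(357), array([251, 186,  22,  21], dtype=int32)) [ 0.4774 -0.3059  0.112 ]
blue (array([222.5, 222.3]), np.int32(334), array([213, 213,  21,  20], dtype=int32)) [ 0.4398 -0.2839  0.112 ]
[0.6465 0.0233 0.085 ]
[ 0.6117 -0.0385  0.085 ]
[ 0.5494 -0.004   0.085 ]
[0.585  0.0573 0.085 ]
```

View pics/w1.png

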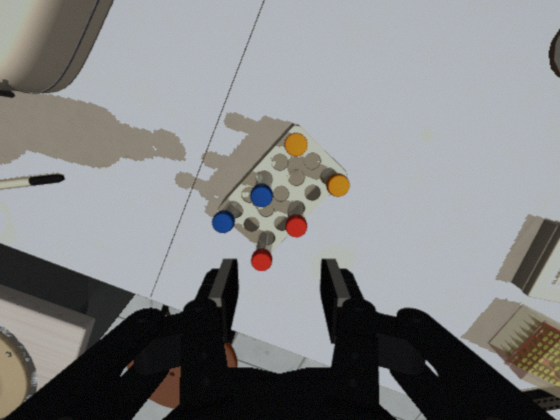

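The wrist view agrees with the top view to within 1.5 mm: red caps at (296,225) and (261,260), blue at (261,196) and (222,222). I'll pick the front red (red_b) by its cap first.

{"name": "drive_effector", "arguments": {
  "steps": [
    [[0.5,-0.035,-0.011,0,0],[0.5,-0.0535,-0.017,0.02,0],[0.5,-0.0535,-0.017,0.06,0],[0.5,-0.0535,-0.017,0.1,0],[0.5,-0.0535,-0.017,0.13,0],[0.5,-0.0535,-0.017,0.142,0],[0.5,-0.0535,-0.017,0.142,0],[0,-0.0535,-0.017,0.142,0],[0,-0.0535,-0.017,0.142,0],[0,-0.0535,-0.017,0.142,0],[0,-0.0535,-0.017,0.142,0],[0,-0.0535,-0.017,0.142,0],[0,-0.0535,-0.017,0.142,0]]
  ]
}}

```text
t: 2.22
tool_pos: [0.4202, -0.333, 0.1095]
tool_rot: [0.977, 0.214, 0.001, 0.001]
contact_force: [-0.3, -0.4, 3.5]
gripper_width: 0.205
grip_force: 58.8
```

{"name": "drive_effector", "arguments": {
  "steps": [
    [[0,0,0,-0.02,0],[0,0,0,-0.05,0],[0,0,0,-0.09,0],[0,0,0,-0.13,0],[0,0,0,-0.165,0],[0,0,0,-0.165,0],[0,0,0,-0.165,0],[0,0,0,-0.165,0]]
  ]
}}

```text
t: 2.88
tool_pos: [0.4192, -0.3316, 0.2729]
tool_rot: [0.977, 0.214, -0.0, -0.0]
contact_force: [-0.4, -0.3, -0.4]
gripper_width: 0.204
grip_force: 59.0
```

Run:
```python
from h import *
im,K,T=cam("wrist"); c=im
cv2.imwrite("pics/w2.png",c[...,::-1])
s,Ks,Ts=cam("scene"); p=proj(Ks,Ts,monitor.get_obs()["tool_pos"]).astype(int); print(p)
cv2.imwrite("pics/s2.png",cv2.resize(s[max(p[1]-80,0):p[1]+120,p[0]-120:p[0]+130],None,fx=3,fy=3,interpolation=2)[...,::-1])
```

```text
[372 181]
```

View pics/w2.png

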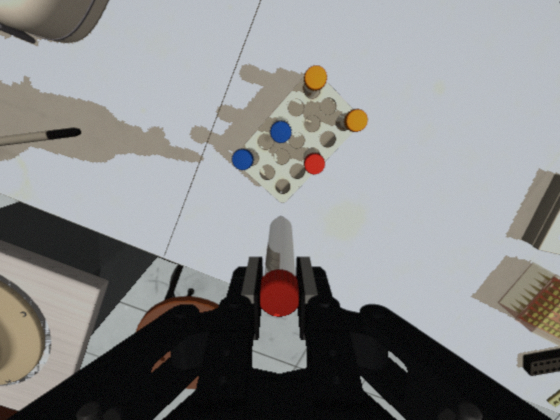

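View pics/s2.png

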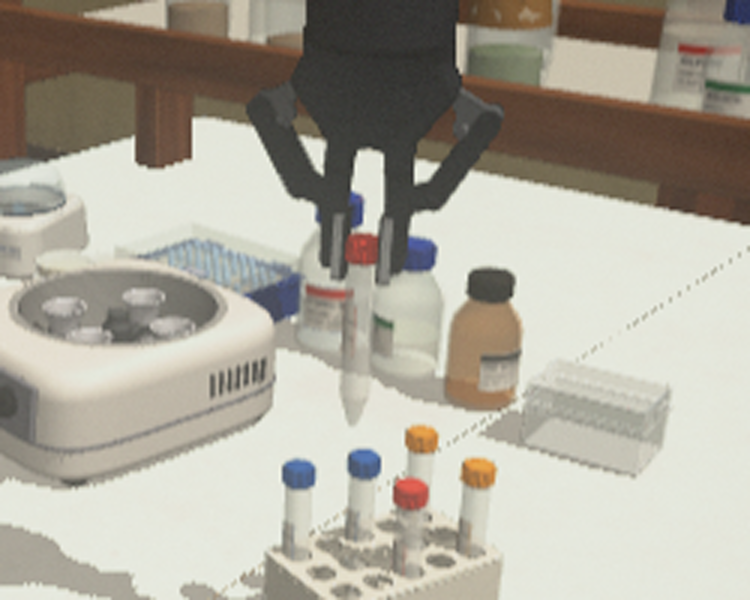

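The wrist view shows the red tube held, with its cap at (281,292) and its tip at (281,218). The scene crop shows it hanging nearly upright, so next I'll work out the tip offset from it.

Add to h.py:
```python
def held(u,v,h=.105):
    "tip offset from TCP in tool axes, for a tip seen at u,v in the wrist image, h below the TCP"
    d=eyes.get_image("wrist");K=d["K"];T=d["T_tool_cam"]; c,q=ray(K,T,u,v); return c+q*(h-c[2])/q[2]
```

Run:
```python
from h import *
print(held(281,217).round(4),held(281,220).round(4), held(281,292,-.008))
for n,p in {"far":(.6465,.0233),"right":(.6117,-.0385),"near":(.5494,-.004),"left":(.585,.0573)}.items(): print(n,tool([*p,.27]).round(4))
```

```text
[0.0014 0.0013 0.105 ] [-0.0011  0.0013  0.105 ] [ 0.00597167  0.00054185 -0.008     ]
far [ 0.3549 -0.2276  0.0021]
right [ 0.2975 -0.186   0.002 ]
near [ 0.2553 -0.2434  0.0022]
left [ 0.3132 -0.2842  0.0023]
```

{"name": "drive_effector", "arguments": {
  "steps": [
    [[0,0.1,-0.062,0,0],[0,0.2,-0.125,0,0],[0,0.2965,-0.187,0,0],[0,0.2965,-0.187,0,0],[0,0.2965,-0.187,0,0],[0,0.2965,-0.187,0,0],[0,0.2965,-0.187,0,0],[0,0.2965,-0.187,0,0],[0,0.2965,-0.187,0,0],[0,0.2965,-0.187,0,0],[0,0.2965,-0.187,0,0],[0,0.2965,-0.187,0,0]]
  ]
}}

```text
t: 4.13
tool_pos: [0.6102, -0.0391, 0.2725]
tool_rot: [0.977, 0.214, -0.001, 0.0]
contact_force: [-0.3, 0.2, -1.3]
gripper_width: 0.2
grip_force: 59.0
```

Run:
```python
from h import *
im,K,T=cam("wrist")
cv2.imwrite("pics/w3.png",im[...,::-1])
for n,p in {"far":(.6465,.0233),"right":(.6117,-.0385),"near":(.5494,-.004),"left":(.585,.0573)}.items(): print(n,proj(K,T,[*p,.085]).round(1))
```

```text
far [237.4 134.2]
right [279.4 190.5]
near [226.9 228. ]
left [184.4 175.8]
```

View pics/w3.png

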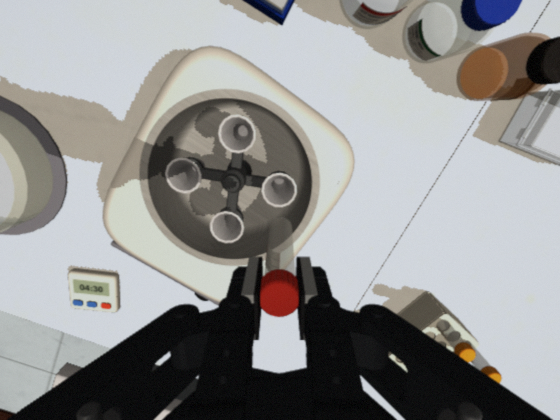

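The wrist view shows the mouths at (237,134), (279,190), (227,227) and (184,176), exactly as predicted from the top camera. Now I'll lower the tube into the right-hand bucket.

{"name": "drive_effector", "arguments": {
  "steps": [
    [[0,0.0015,-0.001,0.03,0],[0,0.0015,-0.001,0.06,0],[0,0.0015,-0.001,0.075,0],[0,0.0015,-0.001,0.09,0],[0,0.0015,-0.001,0.105,0],[0,0.0015,-0.001,0.12,0],[0,0.0015,-0.001,0.128,0],[0,0.0015,-0.001,0.132,0],[0,0.0015,-0.001,0.134,0],[0,0.0015,-0.001,0.134,0],[0,0.0015,-0.001,0.134,0]]
  ]
}}

```text
t: 5.1
tool_pos: [0.6121, -0.0374, 0.1401]
tool_rot: [0.977, 0.214, 0.001, 0.0]
contact_force: [0.5, -0.1, -0.2]
gripper_width: 0.206
grip_force: 59.0
```

{"name": "drive_effector", "arguments": {
  "steps": [
    [[0,0,0,0.002,0],[0,0,0,0.003,0],[0,0,0,0.003,0],[0.5,0,0,0.003,0],[0.5,0,0,0.003,0],[0.5,0,0,0.003,0],[0.5,0,0,-0.03,0],[0.5,0,0,-0.07,0],[0.5,0,0,-0.11,0],[0.5,0,0,-0.135,0],[0.5,0,0,-0.135,0],[0.5,0,0,-0.135,0]]
  ]
}}

```text
t: 6.1
tool_pos: [0.6126, -0.037, 0.2764]
tool_rot: [0.977, 0.214, 0.002, 0.001]
contact_force: [-0.2, -0.3, -0.8]
gripper_width: 0.496
grip_force: 0.0
```

Run:
```python
from h import *
im,K,T=cam("wrist")
cv2.imwrite("pics/w4.png",im[...,::-1])
for b in blobs(im,"red",amin=150)[0]: print(b,onz(K,T,*b[0],.137).round(4))
print(tool([.4652,-.3463,.27]))
```

```text
(array([275.3, 207.2]), np.int32(410), array([265, 196,  22,  23], dtype=int32)) [ 0.6106 -0.0343  0.137 ]
[-0.2622434   0.22003589  0.00435303]
```

View pics/w4.png

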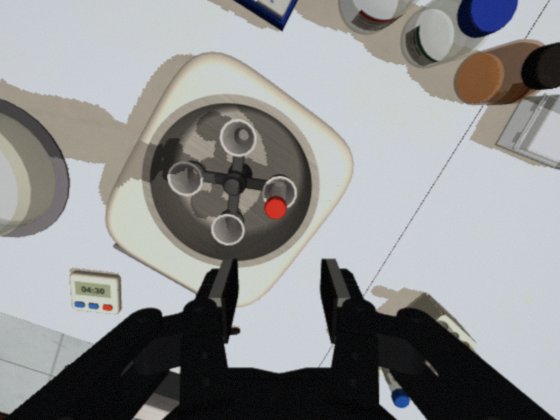

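The red tube stands in the right bucket with its cap at (275,207), and the rotor hasn't turned. Red_a is next.

{"name": "drive_effector", "arguments": {
  "steps": [
    [[0.5,-0.131,0.11,0,0],[0.5,-0.262,0.22,0,0],[0.5,-0.262,0.22,0,0],[0.5,-0.262,0.22,0,0],[0.5,-0.262,0.22,0,0],[0.5,-0.262,0.22,0,0],[0.5,-0.262,0.22,0,0],[0.5,-0.262,0.22,0,0],[0.5,-0.262,0.22,0,0],[0.5,-0.262,0.22,0,0],[0.5,-0.262,0.22,0,0],[0.5,-0.262,0.22,0,0],[0.5,-0.262,0.22,0,0]]
  ]
}}

```text
t: 7.23
tool_pos: [0.4662, -0.3444, 0.2738]
tool_rot: [0.977, 0.215, -0.0, -0.001]
contact_force: [1.1, 0.3, 0.0]
gripper_width: 0.501
grip_force: 0.0
```

Run:
```python
from h import *
im,K,T=cam("wrist")
for c in ("red","blue"):
    for b in blobs(im,c,amin=150)[0]:
        p=onz(K,T,*b[0],.112); print(c,b[0],p.round(4),tool([*p[:2],.109]).round(4))
```

```text
red [280.6 201. ] [ 0.4649 -0.3461  0.112 ] [-0.002  0.001  0.165]
blue [247.6 172. ] [ 0.4777 -0.3058  0.112 ] [ 0.0265 -0.0302  0.1651]
blue [211.6 197.7] [ 0.4398 -0.2839  0.112 ] [ 0.0014 -0.066   0.1651]
```

{"name": "drive_effector", "arguments": {
  "steps": [
    [[0.5,-0.002,0.001,0.04,0],[0.5,-0.002,0.001,0.08,0],[0.5,-0.002,0.001,0.12,0],[0.5,-0.002,0.001,0.15,0],[0.5,-0.002,0.001,0.165,0],[0.5,-0.002,0.001,0.165,0],[0.5,-0.002,0.001,0.165,0],[0,-0.002,0.001,0.165,0],[0,-0.002,0.001,0.165,0],[0,-0.002,0.001,0.165,0],[0,-0.002,0.001,0.165,0],[0,-0.002,0.001,0.165,0],[0,-0.002,0.001,0.14,0],[0,-0.002,0.001,0.1,0],[0,-0.002,0.001,0.06,0],[0,-0.002,0.001,0.02,0],[0,-0.002,0.001,0,0],[0,-0.002,0.001,0,0],[0,-0.002,0.001,0,0],[0,-0.002,0.001,0,0]]
  ]
}}

```text
t: 8.95
tool_pos: [0.4635, -0.3474, 0.2731]
tool_rot: [0.977, 0.214, -0.001, -0.001]
contact_force: [0.4, -0.1, -0.0]
gripper_width: 0.208
grip_force: 59.0
```

Run:
```python
from h import *
im,K,T=cam("wrist")
cv2.imwrite("pics/w5.png",cv2.resize(im[120:320,210:350],None,fx=3,fy=3,interpolation=2)[...,::-1])
print("left",tool([.585,.0573,.27]).round(4))
```

```text
left [ 0.2795 -0.3168  0.0031]
```

View pics/w5.png

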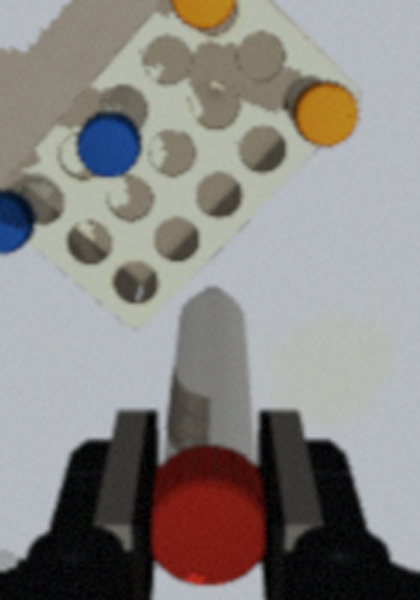

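The second red tube hangs straight, with its tip at image (280,217), the same offset as the first. It goes to the left bucket.

{"name": "drive_effector", "arguments": {
  "steps": [
    [[0,0.14,-0.159,0,0],[0,0.2785,-0.318,0,0],[0,0.2785,-0.318,0,0],[0,0.2785,-0.318,0,0],[0,0.2785,-0.318,0,0],[0,0.2785,-0.318,0,0],[0,0.2785,-0.318,0,0],[0,0.2785,-0.318,0,0],[0,0.2785,-0.318,0,0],[0,0.2785,-0.318,0,0],[0,0.2785,-0.318,0,0],[0,0.2785,-0.318,0,0],[0,0.2785,-0.318,0,0],[0,0.2785,-0.318,0,0],[0,0.2785,-0.318,0,0]]
  ]
}}

```text
t: 10.25
tool_pos: [0.584, 0.0556, 0.2738]
tool_rot: [0.977, 0.213, -0.001, 0.0]
contact_force: [0.0, -0.6, -0.7]
gripper_width: 0.202
grip_force: 59.0
```

Run:
```python
from h import *
im,K,T=cam("wrist")
g=cv2.GaussianBlur(cv2.cvtColor(im,cv2.COLOR_RGB2GRAY),(3,3),0)
c=cv2.HoughCircles(g,cv2.HOUGH_GRADIENT,1,25,param1=120,param2=16,minRadius=13,maxRadius=20)
print([(q.round(1),onz(K,T,q[0],q[1],.085).round(4)) for q in c[0]] if c is not None else 0)
for n,p in {"far":(.6465,.0233),"right":(.6117,-.0385),"near":(.5494,-.004),"left":(.585,.0573)}.items(): print(n,proj(K,T,[*p,.085]).round(1))
print("left",tool([.585,.0573,.1365]).round(4))
```

```text
[(array([333.5, 149.5,  18.3], dtype=float32), array([0.6469, 0.0242, 0.085 ])), (array([277.5, 190.5,  17.2], dtype=float32), array([0.5846, 0.0579, 0.085 ])), (array([314.5, 238.5,  13.8], dtype=float32), array([ 0.5517, -0.0021,  0.085 ])), (array([370.5, 205.5,  18.2], dtype=float32), array([ 0.6109, -0.0395,  0.085 ])), (array([502.5,  57.5,  19.4], dtype=float32), array([ 0.7861, -0.0787,  0.085 ])), (array([501.5, 352.5,  17.2], dtype=float32), array([ 0.5099, -0.2889,  0.085 ])), (array([ 35.5, 194.5,  18.3], dtype=float32), array([0.4742, 0.289 , 0.085 ]))]
far [334.1 150.2]
right [370.1 204.5]
near [315.1 240.9]
left [278.2 190.4]
left [ 0.0016 -0.0012  0.1375]
```

{"name": "drive_effector", "arguments": {
  "steps": [
    [[0,0.001,-0.0025,0.03,0],[0,0.001,-0.0025,0.06,0],[0,0.001,-0.0025,0.075,0],[0,0.001,-0.0025,0.09,0],[0,0.001,-0.0025,0.105,0],[0,0.001,-0.0025,0.12,0],[0,0.001,-0.0025,0.13,0],[0,0.001,-0.0025,0.135,0],[0,0.001,-0.0025,0.137,0],[0,0.001,-0.0025,0.137,0],[0,0.001,-0.0025,0.137,0]]
  ]
}}

```text
t: 11.22
tool_pos: [0.5847, 0.0597, 0.138]
tool_rot: [0.977, 0.214, 0.001, 0.0]
contact_force: [0.4, -0.3, -0.2]
gripper_width: 0.203
grip_force: 59.0
```

{"name": "drive_effector", "arguments": {
  "steps": [
    [[0.5,0,0,0,0],[0.5,0,0,0,0],[0.5,0,0,0,0],[0.5,0,0,-0.03,0],[0.5,0,0,-0.07,0],[0.5,0,0,-0.11,0],[0.5,0,0,-0.135,0],[0.5,-0.15,0.18,-0.135,0],[0.5,-0.276,0.25,-0.135,0],[0.5,-0.276,0.25,-0.135,0],[0.5,-0.276,0.25,-0.135,0],[0.5,-0.276,0.25,-0.135,0],[0.5,-0.276,0.25,-0.135,0],[0.5,-0.276,0.25,-0.135,0],[0.5,-0.276,0.25,-0.135,0],[0.5,-0.276,0.25,-0.135,0],[0.5,-0.276,0.25,-0.135,0],[0.5,-0.276,0.25,-0.135,0],[0.5,-0.276,0.25,-0.135,0]]
  ]
}}

```text
t: 12.8
tool_pos: [0.4379, -0.282, 0.2723]
tool_rot: [0.977, 0.213, 0.0, -0.0]
contact_force: [0.0, 0.5, 0.2]
gripper_width: 0.501
grip_force: 0.0
```

Run:
```python
from h import *
im,K,T=cam("wrist")
for b in blobs(im,"blue",amin=150)[0]:
        p=onz(K,T,*b[0],.112); print(b[:2],p.round(4),tool([*p[:2],.109]).round(4))
im,K,T=cam("top")
for b in blobs(im,"red")[0]:
    if 220<b[0][0]<320 and 120<b[0][1]<215: print(b,onz(K,T,*b[0],.139))
cv2.imwrite("pics/t6.png",cv2.resize(im[100:250,200:340],None,fx=4,fy=4,interpolation=2)[...,::-1])
```

```text
(array([319.9, 172.9]), np.int32(315)) [ 0.4775 -0.3057  0.112 ] [0.0255 0.0385 0.1633]
(array([281.9, 198.6]), np.int32(296)) [ 0.4399 -0.2837  0.112 ] [0.0004 0.0028 0.1633]
(array([287.5, 154.6]), np.int32(54), array([284, 151,   8,   8], dtype=int32)) [ 0.61023768 -0.03550864  0.139     ]
(array([246.3, 164.4]), np.int32(53), array([243, 161,   8,   8], dtype=int32)) [0.58317033 0.05957368 0.139     ]
```

View pics/t6.png

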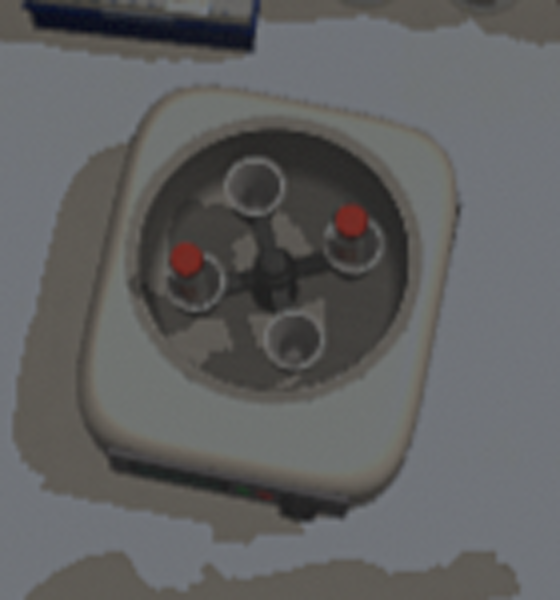

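Both red tubes stand opposite each other, with caps at crop (186,259) and (350,221). The empty far and near mouths, at (254,187) and (293,340), haven't moved. Next is the front blue tube.

{"name": "drive_effector", "arguments": {
  "steps": [
    [[0.5,0,0.0028,0.04,0],[0.5,0,0.0028,0.08,0],[0.5,0,0.0028,0.12,0],[0.5,0,0.0028,0.15,0],[0.5,0,0.0028,0.164,0],[0.5,0,0.0028,0.164,0],[0.5,0,0.0028,0.164,0],[0,0,0.0028,0.164,0],[0,0,0.0028,0.164,0],[0,0,0.0028,0.164,0],[0,0,0.0028,0.164,0],[0,0,0.0028,0.164,0],[0,0,0.0028,0.14,0],[0,0,0.0028,0.1,0],[0,0,0.0028,0.06,0],[0,0,0.0028,0.02,0],[0,0,0.0028,0,0],[0,0,0.0028,0,0],[0,0,0.0028,0,0],[0,0,0.0028,0,0]]
  ]
}}

```text
t: 14.57
tool_pos: [0.4383, -0.2845, 0.2712]
tool_rot: [0.977, 0.214, -0.001, -0.001]
contact_force: [0.4, 0.9, -0.1]
gripper_width: 0.205
grip_force: 58.9
```

Run:
```python
from h import *
im,K,T=cam("wrist")
cv2.imwrite("pics/w7.png",cv2.resize(im[120:320,210:350],None,fx=3,fy=3,interpolation=2)[...,::-1])
print("far",tool([.6465,.0233,.27]).round(4))
```

```text
far [ 0.3177 -0.1925  0.0007]
```

View pics/w7.png

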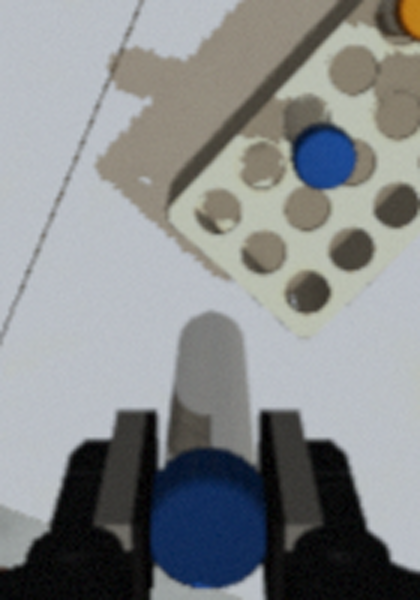

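This blue tube leans slightly: its tip is at image (280,225), about 5 mm back along tool x, so I'll correct for that on the way to the far bucket.

{"name": "drive_effector", "arguments": {
  "steps": [
    [[0,0.16,-0.097,0,0],[0,0.322,-0.1935,0,0],[0,0.322,-0.1935,0,0],[0,0.322,-0.1935,0,0],[0,0.322,-0.1935,0,0],[0,0.322,-0.1935,0,0],[0,0.322,-0.1935,0,0],[0,0.322,-0.1935,0,0],[0,0.322,-0.1935,0,0],[0,0.322,-0.1935,0,0],[0,0.322,-0.1935,0,0],[0,0.322,-0.1935,0,0],[0,0.322,-0.1935,0,0],[0,0.322,-0.1935,0,0]]
  ]
}}

```text
t: 15.78
tool_pos: [0.6501, 0.0239, 0.2719]
tool_rot: [0.977, 0.213, -0.001, 0.0]
contact_force: [0.2, -1.0, 0.3]
gripper_width: 0.205
grip_force: 58.9
```

Run:
```python
from h import *
print("far",tool([.6465,.0233,.1365]).round(4), held(280.3,224.7).round(4))
```

```text
far [-0.0033 -0.0009  0.1354] [-0.0051  0.0007  0.105 ]
```

{"name": "drive_effector", "arguments": {
  "steps": [
    [[0,0.001,-0.0015,0.03,0],[0,0.001,-0.0015,0.06,0],[0,0.001,-0.0015,0.075,0],[0,0.001,-0.0015,0.09,0],[0,0.001,-0.0015,0.105,0],[0,0.001,-0.0015,0.12,0],[0,0.001,-0.0015,0.13,0],[0,0.001,-0.0015,0.134,0],[0,0.001,-0.0015,0.135,0],[0,0.001,-0.0015,0.135,0],[0,0.001,-0.0015,0.135,0]]
  ]
}}

```text
t: 16.75
tool_pos: [0.6516, 0.0268, 0.1383]
tool_rot: [0.977, 0.214, 0.001, 0.0]
contact_force: [-0.5, 0.5, -0.1]
gripper_width: 0.207
grip_force: 58.9
```

{"name": "drive_effector", "arguments": {
  "steps": [
    [[0.5,0,0,0,0],[0.5,0,0,0,0],[0.5,0,0,0,0],[0.5,0,0,-0.03,0],[0.5,0,0,-0.07,0],[0.5,0,0,-0.11,0],[0.5,0,0,-0.135,0],[0.5,-0.1,0.08,-0.135,0],[0.5,-0.297,0.228,-0.135,0],[0.5,-0.297,0.228,-0.135,0],[0.5,-0.297,0.228,-0.135,0],[0.5,-0.297,0.228,-0.135,0],[0.5,-0.297,0.228,-0.135,0],[0.5,-0.297,0.228,-0.135,0],[0.5,-0.297,0.228,-0.135,0],[0.5,-0.297,0.228,-0.135,0],[0.5,-0.297,0.228,-0.135,0],[0.5,-0.297,0.228,-0.135,0],[0.5,-0.297,0.228,-0.135,0],[0.5,-0.297,0.228,-0.135,0]]
  ]
}}

```text
t: 18.42
tool_pos: [0.477, -0.3031, 0.2725]
tool_rot: [0.977, 0.214, 0.0, -0.0]
contact_force: [-0.5, 0.5, -0.6]
gripper_width: 0.506
grip_force: 0.0
```

Run:
```python
from h import *
im,K,T=cam("wrist")
for b in blobs(im,"blue",amin=150)[0]:
        p=onz(K,T,*b[0],.112); print(b[:2],p.round(4),tool([*p[:2],.109]).round(4))
im,K,T=cam("top")
for c in ("red","blue"):
  for b in blobs(im,c)[0]:
    if 220<b[0][0]<320 and 120<b[0][1]<215: print(c,b,onz(K,T,*b[0],.139))
```

```text
(array([282.2, 200.4]), np.int32(285)) [ 0.4775 -0.3059  0.112 ] [-0.0011  0.0029  0.1634]
red (array([287.5, 154.6]), np.int32(53), array([284, 151,   8,   8], dtype=int32)) [ 0.61023768 -0.03550864  0.139     ]
red (array([246.3, 164.4]), np.int32(53), array([243, 161,   8,   8], dtype=int32)) [0.58317033 0.05957368 0.139     ]
blue (array([261.4, 136.9]), np.int32(47), array([258, 134,   8,   7], dtype=int32)) [0.65133465 0.02697772 0.139     ]
```

{"name": "drive_effector", "arguments": {
  "steps": [
    [[0.5,-0.001,0.003,0.04,0],[0.5,-0.001,0.003,0.08,0],[0.5,-0.001,0.003,0.12,0],[0.5,-0.001,0.003,0.15,0],[0.5,-0.001,0.003,0.164,0],[0.5,-0.001,0.003,0.164,0],[0.5,-0.001,0.003,0.164,0],[0,-0.001,0.003,0.164,0],[0,-0.001,0.003,0.164,0],[0,-0.001,0.003,0.164,0],[0,-0.001,0.003,0.164,0],[0,-0.001,0.003,0.164,0],[0,-0.001,0.003,0.14,0],[0,-0.001,0.003,0.1,0],[0,-0.001,0.003,0.06,0],[0,-0.001,0.003,0.02,0],[0,-0.001,0.003,0,0],[0,-0.001,0.003,0,0],[0,-0.001,0.003,0,0],[0,-0.001,0.003,0,0]]
  ]
}}

```text
t: 20.18
tool_pos: [0.4761, -0.3068, 0.2712]
tool_rot: [0.977, 0.214, -0.001, -0.001]
contact_force: [0.1, 0.2, -1.2]
gripper_width: 0.205
grip_force: 59.0
```

Run:
```python
from h import *
im,K,T=cam("wrist")
cv2.imwrite("pics/w8.png",cv2.resize(im[120:320,210:350],None,fx=3,fy=3,interpolation=2)[...,::-1])
print("near",tool([.5495,-.004,.27]).round(4))
```

```text
near [ 0.1932 -0.2443  0.0009]
```

View pics/w8.png

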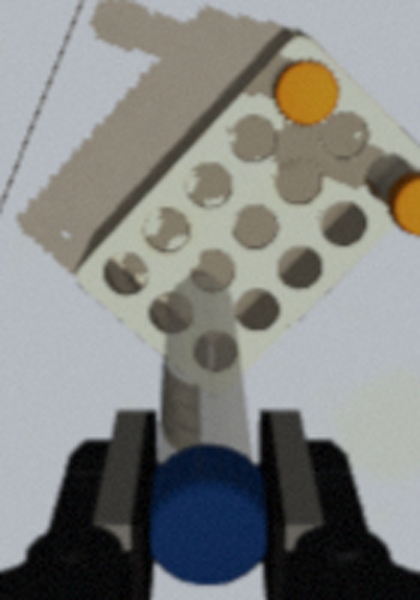

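The last blue tube's tip is at about image (277,210), so it leans 7 mm forward along tool x. I'll compensate for that above the near bucket.

{"name": "drive_effector", "arguments": {
  "steps": [
    [[0,0.093,-0.121,0,0],[0,0.186,-0.242,0,0],[0,0.186,-0.242,0,0],[0,0.186,-0.242,0,0],[0,0.186,-0.242,0,0],[0,0.186,-0.242,0,0],[0,0.186,-0.242,0,0],[0,0.186,-0.242,0,0],[0,0.186,-0.242,0,0],[0,0.186,-0.242,0,0],[0,0.186,-0.242,0,0],[0,0.186,-0.242,0,0],[0,0.186,-0.242,0,0]]
  ]
}}

```text
t: 21.32
tool_pos: [0.5445, -0.0111, 0.2719]
tool_rot: [0.977, 0.213, -0.0, 0.0]
contact_force: [0.9, 0.1, 0.1]
gripper_width: 0.207
grip_force: 59.0
```

Run:
```python
from h import *
im,K,T=cam("wrist")
cv2.imwrite("pics/w9.png",cv2.resize(im[120:320,180:380],None,fx=3,fy=3,interpolation=2)[...,::-1])
print("near",tool([.5495,-.004,.1365]).round(4), held(276.7,210).round(4))
```

```text
near [ 0.0074 -0.0043  0.1356] [ 0.0072 -0.0021  0.105 ]
```

View pics/w9.png

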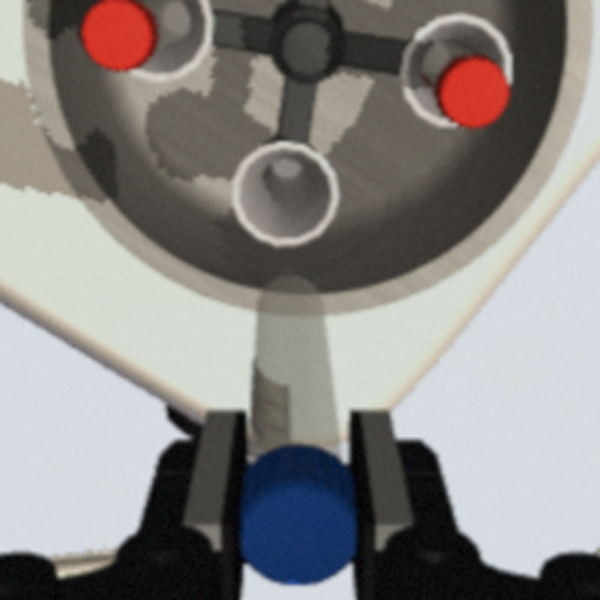

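The tip is at image (277,212), in line with the near mouth at crop (286,193). A trim of about 1–2 mm is enough before inserting.

{"name": "drive_effector", "arguments": {
  "steps": [
    [[0,0.0015,-0.0023,0.03,0],[0,0.0015,-0.0023,0.06,0],[0,0.0015,-0.0023,0.075,0],[0,0.0015,-0.0023,0.09,0],[0,0.0015,-0.0023,0.105,0],[0,0.0015,-0.0023,0.12,0],[0,0.0015,-0.0023,0.13,0],[0,0.0015,-0.0023,0.134,0],[0,0.0015,-0.0023,0.135,0],[0,0.0015,-0.0023,0.135,0],[0,0.0015,-0.0023,0.135,0]]
  ]
}}

```text
t: 22.33
tool_pos: [0.5458, -0.0072, 0.138]
tool_rot: [0.977, 0.214, 0.001, 0.0]
contact_force: [0.8, 0.4, -0.8]
gripper_width: 0.208
grip_force: 58.9
```

{"name": "drive_effector", "arguments": {
  "steps": [
    [[0.5,0,0,0,0],[0.5,0,0,0,0],[0.5,0,0,0,0],[0.5,0,0,-0.03,0],[0.5,0,0,-0.07,0],[0.5,0,0,-0.11,0],[0.5,0,0,-0.135,0],[0.5,0,-0.05,-0.135,0],[0.9,0.052,-0.302,-0.135,0],[0.9,0.052,-0.302,-0.135,0],[0.9,0.052,-0.302,-0.135,0],[0.9,0.052,-0.302,-0.135,0],[0.9,0.052,-0.302,-0.135,0],[0.9,0.052,-0.302,-0.135,0],[0.9,0.052,-0.302,-0.135,0],[0.9,0.052,-0.302,-0.135,0],[0.9,0.052,-0.302,-0.135,0],[0.9,0.052,-0.302,-0.135,0],[0.9,0.052,-0.302,-0.135,0]]
  ]
}}

```text
t: 23.92
tool_pos: [0.4666, 0.2879, 0.2723]
tool_rot: [0.977, 0.213, -0.0, 0.0]
contact_force: [-0.6, -0.0, 0.1]
gripper_width: 0.894
grip_force: 0.0
```

Run:
```python
from h import *
im,K,T=cam("wrist")
print(T[:3,3])
a=im
s,Ks,Ts=cam("scene")
t,K,T=cam("top")
for c in ("red","blue"):
  for b in blobs(t,c)[0]:
    if 220<b[0][0]<320 and 120<b[0][1]<215: print(c,b,onz(K,T,*b[0],.139))
for c in ("red","blue"):
  for b in blobs(s,c)[0]:
    if 230<b[0][0]<350 and 130<b[0][1]<260: print("scene",c,b)
p=[proj(Ks,Ts,[x,y,.137]).round(1) for x,y in ((.6102,-.0355),(.5832,.0596),(.6513,.027))];print(p)
w=cv2.resize(a,(800,600)) 
m=np.zeros((600,800,3),np.uint8); m[:330,:440]=cv2.resize(a,(440,330)); m[:270,440:]=cv2.resize(s[165:255,210:330],(360,270),interpolation=2); m[330:,:270]=cv2.resize(t[125:215,220:310],(270,270),interpolation=2); m[330:,440:]=cv2.resize(t[170:260,100:220],(360,270),interpolation=2)
cv2.imwrite("pics/m10.png",m[...,::-1])
```

```text
[0.54029675 0.32206528 0.39638603]
red (array([287.5, 154.6]), np.int32(53), array([284, 151,   8,   8], dtype=int32)) [ 0.61023768 -0.03550864  0.139     ]
red (array([246.3, 164.3]), np.int32(52), array([243, 161,   8,   8], dtype=int32)) [0.58341054 0.05958392 0.139     ]
blue (array([261.4, 136.9]), np.int32(47), array([258, 134,   8,   7], dtype=int32)) [0.65133465 0.02697772 0.139     ]
blue (array([275.2, 181.3]), np.int32(46), array([272, 178,   7,   8], dtype=int32)) [ 0.54515228 -0.00871832  0.139     ]
scene red (array([271.9, 184.1]), np.int32(37), array([268, 182,   8,   6], dtype=int32))
scene red (array([307.8, 190.4]), np.int32(42), array([304, 188,   8,   6], dtype=int32))
scene blue (array([281.3, 193. ]), np.int32(15), array([278, 192,   7,   3], dtype=int32))
[array([308.2, 188.6]), array([272. , 182.8]), array([299.8, 178.9])]
```

View pics/m10.png

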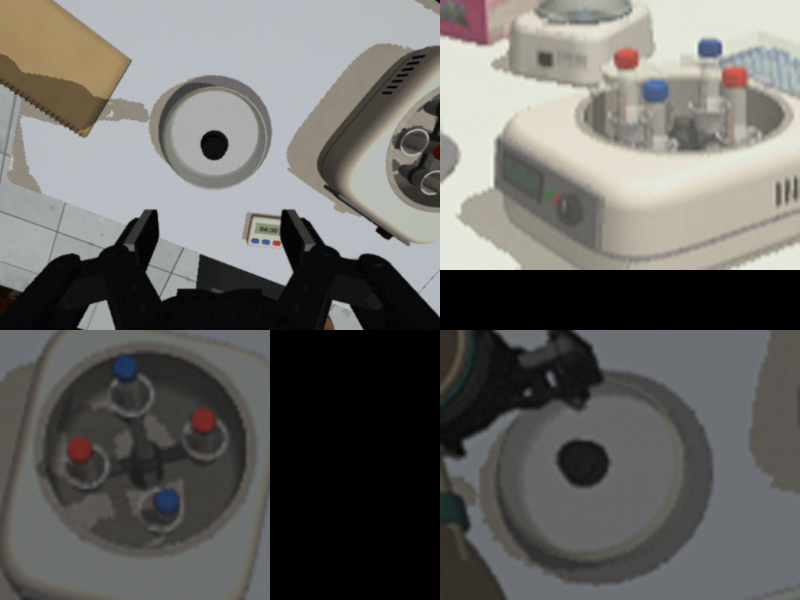

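The scene crop shows all four tubes upright in the buckets at equal height, reds opposite each other and blues opposite each other. The lid's knob is at wrist pixel (272,185), so I'll measure the knob and double-check the cap heights by triangulation.

Run:
```python
from h import *
im,K,T=cam("wrist"); t,Kt,Tt=cam("top"); s,Ks,Ts=cam("scene")
def dark(im,u,v,w=25,th=60):
    g=cv2.cvtColor(im,cv2.COLOR_RGB2GRAY); m=(g<th).astype(np.uint8); n,l,st,c=cv2.connectedComponentsWithStats(m[v-w:v+w,u-w:u+w])
    i=1+np.argmax(st[1:,4]); return c[i]+[u-w,v-w],st[i]
def tri(A,B):
    (c1,d1),(c2,d2)=A,B; M=np.stack([d1,-d2],1); x=np.linalg.lstsq(M,c2-c1,rcond=None)[0]; p,q=c1+d1*x[0],c2+d2*x[1]; return ((p+q)/2).round(4),np.linalg.norm(p-q).round(4)
k,st=dark(im,272,185,30); k2,st2=dark(t,148,214,14)
print(k,st,k2,st2)
print("knob wrist",onz(K,T,*k,.093).round(4),"top",onz(Kt,Tt,*k2,.093).round(4),"tri",tri(ray(K,T,*k),ray(Kt,Tt,*k2)))
tb={c:[b[0] for b in blobs(t,c)[0] if 220<b[0][0]<320 and 120<b[0][1]<215] for c in("red","blue")}
for c in tb:
    for b in blobs(s,c,smin=90,vmin=40,amin=8)[0]:
        if 240<b[0][0]<330 and 160<b[0][1]<215:
            print(c,b[0],b[1],[tri(ray(Ks,Ts,*b[0]),ray(Kt,Tt,*q)) for q in tb[c]])
print("bowl circle:")
for nm,g in (("lid wrist",im),):
    e=cv2.HoughCircles(cv2.GaussianBlur(cv2.cvtColor(g,cv2.COLOR_RGB2GRAY),(5,5),0),cv2.HOUGH_GRADIENT,1,60,param1=80,param2=25,minRadius=55,maxRadius=85)
    print(nm,[(q.round(1),onz(K,T,q[0],q[1],.009).round(4)) for q in e[0][:4]] if e is not None else None)
```

```text
[272.41223671 184.50952859] [ 14  12  35  37 997] [147.1875     213.77403846] [  5   7  17  15 208]
knob wrist [0.4734 0.2986 0.093 ] top [0.467  0.2915 0.093 ] tri (array([0.4696, 0.297 , 0.0749]), np.float64(0.0007))
red [271.8 184.1] 47 [(array([ 0.5688, -0.009 ,  0.1655]), np.float64(0.0811)), (array([0.5845, 0.0605, 0.1331]), np.float64(0.0015))]
red [307.7 190.3] 49 [(array([ 0.6112, -0.0348,  0.1327]), np.float64(0.0026)), (array([0.6231, 0.0315, 0.1063]), np.float64(0.0847))]
blue [300.  180.5] 24 [(array([0.6533, 0.0275, 0.1323]), np.float64(0.001)), (array([ 0.5563, -0.0253,  0.1646]), np.float64(0.0475))]
blue [281.8 194.4] 39 [(array([0.6424, 0.0456, 0.1007]), np.float64(0.0551)), (array([ 0.5464, -0.0087,  0.1335]), np.float64(0.0002))]
bowl circle:
lid wrist [(array([274.5, 175.5,  65.4], dtype=float32), array([0.4667, 0.2946, 0.009 ])), (array([551.5, 209.5,  60.4], dtype=float32), array([ 0.5782, -0.0598,  0.009 ]))]
```

The caps all triangulate to the same height, 0.133 m, so the four tubes are home. The knob estimates differ by 9 mm between views, so I'll put the wrist camera straight above the knob.

{"name": "drive_effector", "arguments": {
  "steps": [
    [[0.9,-0.04,-0.006,0,0],[0.9,-0.073,-0.006,0,0],[0.9,-0.073,-0.006,0,0],[0.9,-0.073,-0.006,0,0],[0.9,-0.073,-0.006,0,0]]
  ]
}}

```text
t: 24.63
tool_pos: [0.3983, 0.2643, 0.2728]
tool_rot: [0.977, 0.214, 0.001, -0.0]
contact_force: [1.2, 0.5, -0.1]
gripper_width: 0.901
grip_force: 0.0
```

Run:
```python
from h import *
im,K,T=cam("wrist"); print(T[:3,3].round(4))
g=cv2.cvtColor(im,cv2.COLOR_RGB2GRAY)
u,v=proj(K,T,[.472,.297,.095]).astype(int); print(u,v)
for th in (25,40,60):
    m=(g<th).astype(np.uint8); n,l,st,c=cv2.connectedComponentsWithStats(m); i=l[v,u]; print(th,st[i],c[i],onz(K,T,*c[i],.095).round(4))
c=cv2.HoughCircles(cv2.GaussianBlur(g,(5,5),0),cv2.HOUGH_GRADIENT,1,30,param1=80,param2=15,minRadius=60,maxRadius=90)
for q in c[0][:6]: print(q,onz(K,T,q[0],q[1],.012).round(4))
a=im[max(v-110,0):v+110,u-120:u+120]; cv2.imwrite("pics/w11.png",cv2.resize(a,None,fx=2.7,fy=2.7,interpolation=2)[...,::-1]); print(max(v-110,0),u-120)
```

```text
[0.4717 0.2983 0.3971]
280 112
25 [ 262   96   35   37 1043] [279.02588686 114.00767018] [0.4701 0.2975 0.095 ]
40 [ 261   95   37   39 1086] [278.99631676 113.94383057] [0.4701 0.2975 0.095 ]
60 [ 261   95   37   39 1131] [279.05216622 113.97259063] [0.4701 0.2975 0.095 ]
[278.5 103.5  76. ] [0.4802 0.3028 0.012 ]
[516.5 146.5  83.8] [0.5575 0.0138 0.012 ]
[551.5 165.5  81.7] [ 0.5569 -0.0414  0.012 ]
[146.5 331.5  86.1] [0.0995 0.349  0.012 ]
[400.5 264.5  80.6] [0.3578 0.0582 0.012 ]
[478.5 295.5  79.5] [ 0.3621 -0.0716  0.012 ]
2 160
```

View pics/w11.png

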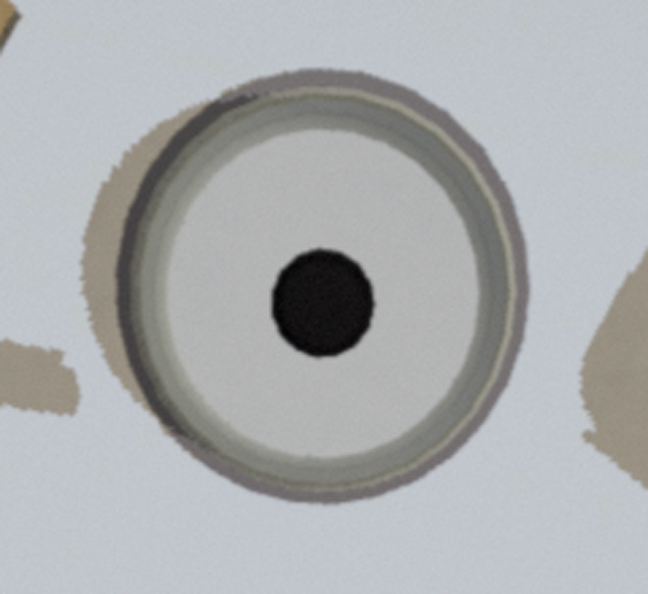

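The view straight down shows the knob at pixel (279,114), which gives (0.470, 0.2975). The dome has a broad flat top, so I'll grasp with the fingertips just above it.

{"name": "drive_effector", "arguments": {
  "steps": [
    [[0.9,0.04,0,0,0],[0.9,0.079,0,0.01,0],[0.9,0.079,0,0.05,0],[0.9,0.079,0,0.09,0],[0.9,0.079,0,0.13,0],[0.9,0.079,0,0.15,0],[0.9,0.079,0,0.165,0],[0.9,0.079,0,0.172,0],[0.9,0.079,0,0.176,0],[0.9,0.079,0,0.176,0],[0.9,0.079,0,0.176,0]]
  ]
}}

```text
t: 25.6
tool_pos: [0.4704, 0.2976, 0.0971]
tool_rot: [0.977, 0.214, 0.001, -0.0]
contact_force: [0.2, 0.1, -0.7]
gripper_width: 0.902
grip_force: 0.0
```

{"name": "drive_effector", "arguments": {
  "steps": [
    [[0.6,0,0,0,0],[0.45,0,0,0,0],[0.3,0,0,0,0],[0,0,0,0,0],[0,0,0,0,0],[0,0,0,0,0],[0,0,0,0,0],[0,0,0,0,0]]
  ]
}}

```text
t: 26.27
tool_pos: [0.4697, 0.2973, 0.0974]
tool_rot: [0.977, 0.214, 0.001, -0.0]
contact_force: [-1.4, 0.3, 5.6]
gripper_width: 0.345
grip_force: 59.1
```

{"name": "drive_effector", "arguments": {
  "steps": [
    [[0,0,0,-0.01,0],[0,0,0,-0.03,0],[0,0,0,-0.06,0],[0,0,0,-0.1,0],[0,0,0,-0.14,0],[0,0,0,-0.17,0],[0,0,0,-0.185,0],[0,0,0,-0.185,0],[0,0,0,-0.185,0],[0,0,0,-0.185,0]]
  ]
}}

```text
t: 27.1
tool_pos: [0.4682, 0.2966, 0.2795]
tool_rot: [0.977, 0.214, -0.002, 0.0]
contact_force: [-0.5, -0.3, -2.3]
gripper_width: 0.342
grip_force: 59.6
```

Run:
```python
from h import *
s,Ks,Ts=cam("scene"); im,K,T=cam("wrist"); p=proj(Ks,Ts,monitor.get_obs()["tool_pos"]).astype(int); print(p,monitor.get_obs()["tool_pos"])
m=np.zeros((420,800,3),np.uint8); a=s[max(p[1]-70,0):p[1]+80,p[0]-75:p[0]+75]; m[:400,:400]=cv2.resize(a,(400,400),interpolation=2); m[:300,400:]=cv2.resize(im,(400,300))
cv2.imwrite("pics/m12.png",m[...,::-1]); print(tool([.598,.0096,.28]).round(4))
```

```text
[172 120] [0.46823909 0.29657468 0.27900723]
[-0.0019  0.3149 -0.0009]
```

View pics/m12.png

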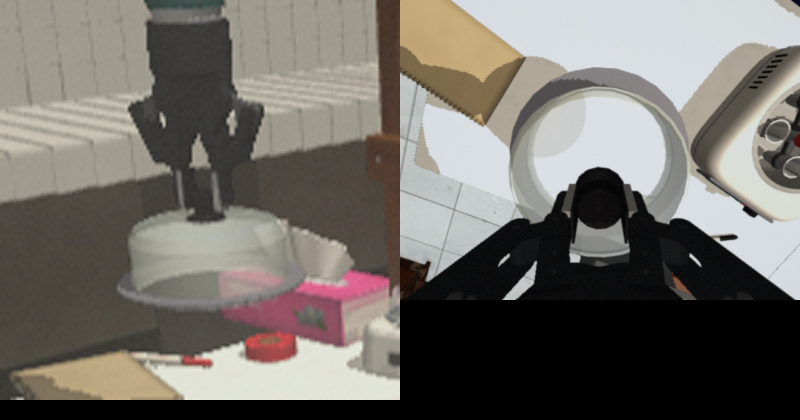

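The lid is held centrally by the knob and looks nearly level. I've now viewed 16 pictures, over the limit of 14, so from here I'll only measure numerically.

{"name": "drive_effector", "arguments": {
  "steps": [
    [[0,-0.002,0.03,0,0],[0,-0.002,0.07,0,0],[0,-0.002,0.11,0,0],[0,-0.002,0.15,0,0],[0,-0.002,0.19,0,0],[0,-0.002,0.23,0,0],[0,-0.002,0.27,0,0],[0,-0.002,0.3,0,0],[0,-0.002,0.315,0,0],[0,-0.002,0.315,0,0],[0,-0.002,0.315,0,0],[0,-0.002,0.315,0,0],[0,-0.002,0.315,0,0],[0,-0.002,0.315,0,0]]
  ]
}}

```text
t: 28.37
tool_pos: [0.5984, 0.0116, 0.2813]
tool_rot: [0.977, 0.215, -0.0, -0.0]
contact_force: [-1.1, -0.1, -0.7]
gripper_width: 0.345
grip_force: 59.9
```

```bash
python3 -c "
from h import *
print(tool([.598,.0096,.1844]).round(4))"
```

```text
[-0.0012  0.0017  0.0969]
```

{"name": "drive_effector", "arguments": {
  "steps": [
    [[0,-0.002,0.002,0.02,0],[0,-0.002,0.002,0.045,0],[0,-0.002,0.002,0.065,0],[0,-0.002,0.002,0.075,0],[0,-0.002,0.002,0.08,0],[0,-0.002,0.002,0.084,0],[0,-0.002,0.002,0.088,0],[0,-0.002,0.002,0.088,0],[0,-0.002,0.002,0.088,0],[0,-0.002,0.002,0.088,0]]
  ]
}}

```text
t: 29.2
tool_pos: [0.5986, 0.0073, 0.1942]
tool_rot: [0.977, 0.214, 0.001, 0.0]
contact_force: [0.0, -0.2, -1.6]
gripper_width: 0.342
grip_force: 59.9
```

```bash
python3 -c "
from h import *
print(tool([.598,.0096,.1844]).round(4), monitor.get_obs()['moment'])"
```

```text
[ 0.0004 -0.0023  0.0098] [ 0.01471233 -0.01318916  0.02252064]
```

Lid bottom is about 2 mm above the rim with no contact; I'll recentre and lower gently.

{"name": "drive_effector", "arguments": {
  "steps": [
    [[0,0,-0.002,0,0],[0,0,-0.002,0.003,0],[0,0,-0.002,0.005,0],[0,0,-0.002,0.007,0],[0,0,-0.002,0.008,0],[0,0,-0.002,0.009,0],[0,0,-0.002,0.009,0],[0,0,-0.002,0.009,0]]
  ]
}}

```text
t: 29.87
tool_pos: [0.5971, 0.0092, 0.1845]
tool_rot: [0.977, 0.214, -0.0, 0.0]
contact_force: [-1.0, -0.5, 0.8]
gripper_width: 0.346
grip_force: 60.1
```

```bash
python3 -c "
from h import *
print(tool([.598,.0096,.1844]).round(4), monitor.get_obs()['moment'])"
```

```text
[ 0.001  -0.      0.0001] [ 0.02402063  0.13874052 -0.02250777]
```

{"name": "drive_effector", "arguments": {
  "steps": [
    [[0,0,0,0.001,0],[0,0,0,0.002,0],[0,0,0,0.002,0],[0,0,0,0.002,0]]
  ]
}}

```text
t: 30.2
tool_pos: [0.5971, 0.0092, 0.1844]
tool_rot: [0.977, 0.214, 0.001, 0.0]
contact_force: [-3.9, -0.3, 10.0]
gripper_width: 0.346
grip_force: 61.0
```

```bash
python3 -c "
from h import *
print(monitor.get_obs()['moment'].round(3))"
```

```text
[0.032 0.626 0.003]
```

Contact is a little one-sided, as a slightly pitched lid would give. Releasing should let it settle level, and then I'll retreat and measure.

{"name": "drive_effector", "arguments": {
  "steps": [
    [[0.4,0,0,0,0],[0.5,0,0,0,0],[0.7,0,0,0,0],[0.7,0,0,0,0],[0.7,0,0,0,0],[0.7,0,0,-0.02,0],[0.7,0,0,-0.06,0],[0.7,0,0,-0.1,0],[0.7,-0.07,0,-0.13,0],[0.7,-0.1,0,-0.13,0],[0.7,-0.1,0,-0.13,0],[0.7,-0.1,0,-0.13,0],[0.7,-0.1,0,-0.13,0],[0.7,-0.1,0,-0.13,0]]
  ]
}}

```text
t: 31.37
tool_pos: [0.5069, -0.0325, 0.3122]
tool_rot: [0.977, 0.214, 0.0, -0.0]
contact_force: [0.6, -0.2, -0.9]
gripper_width: 0.699
grip_force: 0.0
```

Run:
```python
from h import *
def dark(im,K,T,p,th):
    u,v=proj(K,T,p).astype(int); g=cv2.cvtColor(im,cv2.COLOR_RGB2GRAY); n,l,st,c=cv2.connectedComponentsWithStats((g<th).astype(np.uint8)); i=l[v,u]; return st[i],c[i],onz(K,T,*c[i],p[2]).round(4)
for n,th in (("wrist",40),("scene",45)):
    im,K,T=cam(n); cv2.imwrite(f"pics/end_{n}.png",im[...,::-1]); print(n,T[:3,3].round(3),dark(im,K,T,[.598,.0096,.18],th))
im,K,T=cam("wrist")
# flange outline radius check: colour samples along circles at rim height
h=cv2.cvtColor(im,cv2.COLOR_RGB2GRAY)
for rad in (.072,.082,.088,.096,.102):
    print(rad,[int(h[tuple(proj(K,T,[.598+rad*np.cos(a),.0096+rad*np.sin(a),.097]).astype(int)[::-1])]) for a in np.arange(0,6.28,.523)])
```

```text
wrist [0.58  0.002 0.436] (array([ 257,   64,   45,   48, 1662], dtype=int32), array([278.73164862,  87.88146811]), array([0.5963, 0.0091, 0.18  ]))
scene [-0.204 -0.718  0.523] (array([     0,      0,    560,    420, 232812], dtype=int32), array([278.09812209, 210.96747161]), array([ 0.3872, -0.1491,  0.18  ]))
0.072 [105, 117, 125, 131, 135, 136, 138, 131, 127, 119, 106, 101, 105]
0.082 [111, 122, 124, 128, 119, 113, 113, 113, 116, 117, 111, 111, 111]
0.088 [144, 9, 101, 89, 72, 66, 107, 109, 114, 119, 149, 148, 144]
0.096 [5, 11, 192, 128, 135, 192, 191, 194, 193, 192, 193, 193, 9]
0.102 [7, 3, 9, 124, 176, 193, 193, 195, 187, 173, 193, 191, 8]
```

Run:
```python
from h import *
for n in ("wrist","scene"):
    im,K,T=cam(n); g=cv2.cvtColor(im,cv2.COLOR_RGB2GRAY).astype(np.float32)
    out=[]
    for a in np.arange(0,360,20):
        e=np.array([np.cos(np.radians(a)),np.sin(np.radians(a))]); R_=np.arange(.080,.106,.0005)
        P=np.array([proj(K,T,[.597+q*e[0],.0094+q*e[1],.096]) for q in R_]).astype(np.float32)
        s=cv2.remap(g,P[None,:,0],P[None,:,1],cv2.INTER_LINEAR)[0]; d=s[6:]-s[:-6]; i=d.argmax(); out.append((int(a),round(float(R_[i+3])*1e3,1),int(d[i])))
    print(n,out)
u,v=proj(K,T,[.597,.0094,.18]).astype(int); print(u,v); w=g[v-14:v+16,u-14:u+15]; m=(w<w.min()+35).astype(np.uint8)
N,l,st,c=cv2.connectedComponentsWithStats(m); i=1+np.argmax(st[1:,4]); print(w.min(),st[i],c[i]+[u-14,v-14],proj(K,T,[.597,.0094,.178]))
```

```text
wrist [(0, 87.5, 36), (20, 85.5, 0), (40, 84.0, 0), (60, 93.5, 84), (80, 92.5, 56), (100, 92.0, 62), (120, 92.5, 59), (140, 92.0, 59), (160, 92.5, 70), (180, 92.5, 78), (200, 91.5, 75), (220, 92.0, 73), (240, 91.5, 72), (260, 92.5, 67), (280, 92.0, 71), (300, 92.5, 73), (320, 92.0, 76), (340, 92.5, 73)]
scene [(0, 97.0, 1), (20, 87.5, 1), (40, 96.5, 2), (60, 81.5, 5), (80, 98.0, 1), (100, 98.0, 52), (120, 101.0, 51), (140, 97.0, 56), (160, 95.0, 81), (180, 97.0, 46), (200, 96.5, 39), (220, 94.5, 31), (240, 93.0, 32), (260, 97.0, 33), (280, 94.5, 71), (300, 92.0, 58), (320, 92.5, 45), (340, 95.0, 15)]
290 169
67.0 [  7  12  16  14 169] [290.82840237 173.63313609] [290.57719416 169.8051773 ]
```

Run:
```python
from h import *
im,K,T=cam("scene"); g=cv2.cvtColor(im,cv2.COLOR_RGB2GRAY)
print(g[158:196,276:306:2])
for z in (.185,.183,.171,.154): print(z,proj(K,T,[.597,.0094,z]).round(1))
w,Kw,Tw=cam("wrist")
```

```text
[[226 226 226 226 227 226 226 226 224 225 226 226 226 225 226]
 [226 226 225 227 226 225 226 226 226 226 226 226 227 227 227]
 [226 226 227 226 226 227 227 227 226 226 226 226 227 226 226]
 [225 227 226 227 227 225 226 226 226 226 226 227 227 226 226]
 [226 226 226 226 226 227 226 226 226 226 225 227 226 227 226]
 [225 225 226 226 227 227 226 226 226 225 225 226 227 226 227]
 [226 225 226 226 227 226 226 226 227 226 227 227 226 227 228]
 [219 226 225 225 227 227 226 211 209 226 225 226 225 226 226]
 [213 217 227 225 226 196 180 142 141 184 209 226 226 227 226]
 [219 207 225 226 225 116  74  72  72  90 142 226 226 227 227]
 [217 214 225 227 194  72  73  75  71  71  74 225 227 227 226]
 [215 207 215 227 139  68  71  74  73  73  75 225 226 227 226]
 [210 187 204 227 138  69  72  72  74  72  72 224 226 227 228]
 [191 172 194 227 138  70  71  71  71  71  72 225 227 227 226]
 [175 176 192 225 138  69  71  72  71  67  70 216 227 225 225]
 [196 179 197 207 141  72  70  71  69  74  71 188 211 213 221]
 [191 172 177 178 161  80  71  70  71  71  95 179 180 185 200]
 [167 168 168 177 177 103  72
[... 674 characters left out ...]
209 214 213 213 211 204 201 200 191 185 190 191 190]
 [212 210 210 212 211 213 211 207 205 203 192 189 191 190 185]
 [212 213 213 207 210 212 206 205 203 203 198 192 193 192 186]
 [205 208 206 201 202 201 201 197 196 197 193 190 194 192 187]
 [192 194 194 195 196 196 197 196 192 193 188 185 191 188 186]
 [186 186 179 181 188 195 194 196 193 191 187 185 191 189 185]
 [188 176 169 172 180 195 195 197 195 195 189 185 191 187 184]
 [190 165 170 172 174 196 201 201 200 199 193 197 195 188 185]
 [193 165 170 172 174 196 204 206 203 200 195 204 198 191 185]
 [189 149 155 165 169 186 193 190 192 191 192 200 194 189 181]]
0.185 [290.6 167. ]
0.183 [290.6 167.8]
0.171 [290.6 172.6]
0.154 [290.6 179.3]
```

The knob spans rows 166–175, as predicted for a home lid, and the flange edge lies at 92.0–92.5 mm all round. A light touch on the knob with shut fingers will confirm the height.

{"name": "drive_effector", "arguments": {
  "steps": [
    [[0,0.03,0,0,0],[0,0.07,0,0,0],[0,0.1,0,0.03,0],[0,0.1,0,0.07,0],[0,0.1,0,0.09,0],[0,0.1,0,0.1,0],[0,0.1,0,0.104,0],[0,0.1,0,0.106,0],[0,0.1,0,0.108,0],[0,0.1,0,0.109,0],[0,0.1,0,0.109,0]]
  ]
}}

```text
t: 32.63
tool_pos: [0.5978, 0.009, 0.2047]
tool_rot: [0.977, 0.214, 0.001, 0.0]
contact_force: [-0.2, -0.3, -0.1]
gripper_width: 0.0
grip_force: 0.0
```

{"name": "drive_effector", "arguments": {
  "steps": [
    [[0,0,0,0.001,0],[0,0,0,0.002,0],[0,0,0,0.003,0],[0,0,0,0.003,0],[0,0,0,0.003,0]]
  ]
}}

```text
t: 33.05
tool_pos: [0.5978, 0.009, 0.204]
tool_rot: [0.977, 0.214, 0.002, 0.001]
contact_force: [-2.7, 0.0, 12.9]
gripper_width: 0.002
grip_force: 6.2
```

```bash
python3 -c "
from h import *
print(monitor.get_obs()['moment'].round(3))"
```

```text
[-0.012  0.551 -0.034]
```

The knob top stops firm at z = 0.185, exactly the home height. Now I'll retreat and hand in.

{"name": "drive_effector", "arguments": {
  "steps": [
    [[0,0,0,-0.01,0],[0,0,0,-0.05,0],[0,0,0,-0.09,0],[0,-0.07,0,-0.11,0],[0,-0.1,0,-0.11,0],[0,-0.1,0,-0.11,0],[0,-0.1,0,-0.11,0],[0,-0.1,0,-0.11,0]]
  ]
}}

```text
t: 33.72
tool_pos: [0.5061, -0.0328, 0.3117]
tool_rot: [0.977, 0.213, 0.002, 0.001]
contact_force: [-0.3, -0.5, 0.1]
gripper_width: -0.002
grip_force: 0.0
```

Run:
```python
from h import *
im,K,T=cam("wrist"); u,v=proj(K,T,[.597,.0094,.18]).astype(int); g=cv2.cvtColor(im,cv2.COLOR_RGB2GRAY); n,l,st,c=cv2.connectedComponentsWithStats((g<40).astype(np.uint8)); print(onz(K,T,*c[l[v,u]],.182).round(4))
t,K,T=cam("top"); print([onz(K,T,*b[0],.112).round(3) for b in blobs(t,"orange")[0] if 370<b[0][0]<440 and 180<b[0][1]<255])
print(r.close_job())
```

```text
[0.5961 0.009  0.182 ]
[array([ 0.531, -0.315,  0.112]), array([ 0.515, -0.364,  0.112])]
the job is handed in; nothing more can be done
None
```

The job is handed in at 33.7 s: by my measurements the blue pair and the red pair are home in opposite buckets, the lid is centred and fully down, and the orange tubes haven't moved; I viewed 16 pictures, over the limit of 14.

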